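# Bolt the spit stand down through its deep bolt hole

### The arm

A 6-joint arm with a two-finger parallel gripper is mounted at the origin on the work surface. World frame = base frame: x ahead of the robot, y to its left, z up, the work surface at z = 0. Lengths are in m, angles in degrees, forces in N, time in s.
With the tool pointing down it reaches from about 0.325 to 0.775 m from the base axis. Payload 5.5 kg.
Tool frame: the origin (TCP) lies between the finger pads; the fingertips stand 11 mm ahead of it and the grasp point (between the pads) lies 8 mm behind it; z points along the fingers, y is the line along which they close (so a half turn about z gives the same grasp; the last joint's range is limited). The gripper opens to 88 mm and grips with 3 to 60 N. Pads are 20 mm wide; open, the fingers measure 115 mm over their backs; the gripper's body (75 mm by 178 mm) begins 61 mm behind the grasp point.
Start: joints at [65.334, 5.22, 70.514, -0, 104.267, -3.249], TCP at [0.219, 0.559, 0.234] pointing down, gripper open.
Joint ranges: [-164.24, 164.24], [-49.07, 125.15], [9.68, 141.18], [-86.29, 266.29], [3.28, 154.24], [-151.56, 151.56]. Speed limits (degrees/s): [147.25, 147.25, 172.46, 180, 180, 180].

### API

Orientations are given as [roll, pitch, yaw] about the fixed x, y, z axes, in that order (R = Rz(yaw) Ry(pitch) Rx(roll)).
In Python, from cell import manip, optics, order, spotter gives the robot as it stands. The module is installed in compiled form; this text tells all that it offers.
- The arm moves only by the shell command python3 -m handwheel 'ROWS' [OPENING] [FORCE]. ROWS is a JSON object of lists of equal length, an entry for each row: "translation": the shift along the tool's x, y, z in units of 0.25 m (1.0 is 0.25 m), a list of three; "turn": the turn about the tool's z in units of 60 degrees (1.0 is 60 degrees). In form: {"translation": [[tx, ty, tz], ...], "turn": [turn, ...]}. A call has exactly 8 rows; each row shifts and turns the commanded pose from where the row before left it, along the tool's axes as they then stand; what a row does not reach is not made up. A row lasts 1/8 s, in which the tool goes at most 62.5 mm and 10.7 degrees, less where a joint would pass 70% of its speed; a pose out of reach is approached as far as the arm can. A call with a number of a shift or a turn outside -1 to 1 is refused whole. A call with a gripper value outside its range is refused whole. OPENING is the opening, from -1 (shut) to 1 (fully open), so that 0 is half open, set as the call begins (- or left out, the last holds). The fingers move at their own pace and stop on an object; FORCE is the grip in N (left out, the last holds). Time passes only in rows, so rows that do not move let the fingers close, or fill a call up. It gives the time, the measured TCP pose, the force, the opening and the grip force at its end, in the units of the state.
- manip.sense(): the state, without advancing time (a new reading comes with each control period).
- optics.camera(name): name is "side" or "top"; returns the picture (480x640x3 uint8, red, green, blue); there is no depth.
- optics.camera_model(name): a dict with "fx", "fy", "cx", "cy" (pixels), "world_from_camera" (4x4, takes a point from camera to world coordinates). Camera axes: x right, y down, z forward; pixel columns grow to the right and rows downward; lengths in m; the calibration is good to about 2 mm. A picture is of the moment at which its call begins. camera_model takes no time and is no camera call.
- order.close_job(): hands the job in; it is judged then, once.
Trained networks look in the newest picture that a camera, given by its name, has taken for a name from the list of things; names that differ only in an ending like _2 or _b are one class to them, and where a whole thing is asked for, a point or a joint stands for the part that bears it (a point fixed in the world has none). Each returns a list of dicts, best first, with "conf" (0 to 1); they miss things now and then, are a little off and sometimes report something else, mostly with a low value. They report only what shows in the picture. A call takes as long as a camera call. They do not tell look-alikes from the thing itself.
- spotter.spot_in(camera, name): "position" ([row, column] in pixels, amid what is visible of it).
The state is a dict: "time": time; "q": joint angles; "joint_vel": joint speeds; "effort": joint torques, N m; "position": TCP position; "orientation": TCP orientation; "ft_force": force on the tool from outside, world axes, zero at the start; "ft_torque": the same for the moment, N m; "width": opening from 0.0 (shut) to 1.0 (fully open); "finger_force": force on a finger pad.
Only numpy, scipy, OpenCV 4.12 (cv2) and the standard library are available. Lean on these libraries where they do the work, as an engineer would, in place of code of your own. Each camera call takes 0.05 s, during which the arm holds its last target. There are 200 camera calls.

### The job

The steel spit stand on the sleeper block is missing its hold-down bolt. Take the knurled round-headed bolt out of the condiment caddy, lower it gently down the deep hole in the stand's foot plate and start it by feel in the threaded insert at the bottom, never dropping or forcing it, then screw it in clockwise until its flange sits flat on the foot plate all round, and let go. Leave the ring-topped pin and everything else on the ledge where it is.

Things in the scene. Friction and masses are not known exactly. Their poses are not given: they have to be found in the camera images.
- bolt: Hold-down bolt of steel, 0.32 to 0.5 kg, upright in one of the caddy's two round wells, its flange resting on the deck. Origin: centre of the flange's underside; z up along the bolt. Above it a round flange 50 mm across, 4 mm thick, then a knurled round head 36 mm across, 42 mm tall (top 46 mm above the origin). Below it a shank 29 mm across, 94 mm long overall
- bolt_tip (a point): Centre of the bolt's lower end, 94 mm below the flange's underside; z up. A plain tapered nose 20 mm across and 8 mm long, then 16 mm of thread, 29 mm across over its crests, then a neck, and smooth shank from 34 mm up. Coarse right-handed three-start thread: clockwise seen from above drives it in, about a quarter turn to one turn in all
- stand: Spit stand, fixed: dark sleeper block 200 x 300 x 100 mm, on it a steel foot plate 90 x 240 x 6 mm (long along y; top 106 mm above the ledge) and a square upright 40 mm wide with forked cradle, 300 mm tall over the ledge, centred 150 mm along -y from the bolt hole. Origin: on the bolt hole's axis, at ledge height; z up
- well_mouth (a point): Centre of the bolt hole at the foot plate's top face; z up. The hole is 36 mm across in the plate, 33 mm in the timber and runs straight down. Lowered in, the bolt comes to rest on the insert with its flange 6 to 26 mm above the plate; flange on the plate = fully home
- insert_face (a point): Upper face of the steel threaded insert, out of sight down the hole, 62 to 75 mm below the plate's top (each is set differently; this point is at 68). Thread 24 mm across inside. Where its three starts (a third of a turn apart) lie differs each time: turned clockwise the bolt may slide level for up to a ninth of a turn before it sinks. Let it down as it sinks: held back or pushed, the thread strains (limit 25 N)
- caddy: Black plastic condiment caddy, fixed, 160 x 240 mm and 155 mm tall, origin: centre of its underside, z up, -x its front with a small drawer and above it a low cutlery tray (80 mm high). Its deck, 155 mm high, has two round wells 34 mm across and 100 mm deep at 30 mm along +x and 55 mm to either side along y: one holds the bolt, the other the pin
- pin: Bystander: smooth locking pin, 16 mm across, with a 48 mm collar and an upright wire ring (28 mm wide, top 36 mm above the deck), in the caddy's other well; origin at the underside of its collar
- fork: Bystander: stainless fork 180 mm long, lying in the caddy's tray; origin under its middle
- shaker: Bystander: glass shaker with steel cap, 52 mm across, 104 mm tall; origin at the centre of its underside
- bowl: Bystander: white ceramic bowl turned upside down, 136 mm across, 58 mm tall; origin at the centre of its rim on the ledge
- basket: Bystander: aluminium wire grill basket 116 x 266 x 33 mm, with a handle reaching 360 mm along its -y; origin under the middle of the basket's long side nearest the robot
- tongs: Bystander: steel tongs 230 mm long along y, 60 mm wide, 18 mm high; origin under their middle
- sauce: Bystander: brown glass sauce bottle 58 mm across, 170 mm tall; origin at the centre of its underside
Not all that is in view belongs to the job. What is shaped like the bolt but blue or yellow is not meant.

How it is judged (in metres and radians):
On the way:
1. the bolt stands down the deep hole, its thread resting on the insert (horizontal distance between bolt_tip and well_mouth below 0.005 m and z of bolt in the frame of well_mouth below 0.029 m and contact force between bolt and stand above 0.5 N and linear speed of bolt below 0.03 m/s), for 0.2 s.
At the end, for the whole second after the job is handed in: the bolt is released and at rest in the deep hole, upright within 2 degrees, on the hole's axis within 3 mm, its flange down on the foot plate (gap under 1.5 mm); the pin, fork, shaker, bowl, basket, tongs and bottle are within 20 mm of where they began (horizontal distance between each of bolt_tip, bolt and well_mouth below 0.003 m and z of bolt in the frame of well_mouth below 0.0015 m and angle between bolt's own z axis and vertical below 0.035 rad and linear speed of bolt below 0.01 m/s and distance of each of pin, fork, shaker, bowl, basket, tongs, sauce from where it was at the start of the episode below 0.02 m); the robot touches nothing.
It fails at once if the bolt presses, knocks or pulls on the stand or its insert with more than 25 N while its flange is still more than 2 mm above the foot plate (contact force between bolt and stand above 25 N and z of bolt in the frame of well_mouth above 0.002 m).
It fails at once if the bolt is dropped in the hole: with its nose over 50 mm down and its flange not yet home it moves faster than 0.15 m/s, or falls free of the fingers and of the stand alike (z of bolt_tip in the frame of well_mouth below -0.05 m and horizontal distance between bolt_tip and well_mouth below 0.01 m and z of bolt in the frame of well_mouth above 0.002 m and (linear speed of bolt above 0.15 m/s or (contact force between the fingers and bolt below 0.2 N and contact force between bolt and stand below 0.2 N))).
It fails at once if another thing on the ledge is moved by more than 20 mm (distance of any of pin, fork, shaker, bowl, basket, tongs, sauce from where it was at the start of the episode above 0.02 m).
It also fails if it takes over 72 s, if anything falls off the work surface, if the arm or the gripper's body presses on something with over 40 N, if the wrist force passes 120 N, or if a joint passes its speed limit or range.

## Working session

There is one attempt and no reset: what is moved stays moved. The work goes in short steps, Python scripts to look and compute and a shell command to move; the robot and the scene stay as the last step left them, time stands still between calls to the robot, and variables do not carry over. Pictures are saved under pics/ and viewed, at most 10 in all, crops included, and the job is handed in when it is done.

```bash
mkdir -p pics
python3 - <<'E'
from cell import manip, optics, spotter
import cv2
s=manip.sense(); print(s)
for c in("top","side"):
    cv2.imwrite(f"pics/{c}0.png",optics.camera(c)[:,:,::-1]); m=optics.camera_model(c); print(c,m)
    for n in("bolt","pin","stand","caddy"): print(n,spotter.spot_in(c,n))
E
```

```text
{'time': 0.0, 'q': array([ 6.53341794e+01,  5.26342786e+00,  7.05822902e+01,  8.06365926e-05,
        1.04264271e+02, -3.24812243e+00]), 'joint_vel': array([ 0.09398743, -0.03399114, -0.04860116, -0.00080021, -0.02965648,
        0.10644305]), 'effort': array([ 1.79899391e-03, -4.46431518e+01, -4.06461775e+01,  6.99580112e-02,
        2.84954970e-02, -1.51560130e-04]), 'position': array([0.21898381, 0.55832643, 0.23249945]), 'orientation': array([-1.79890192e+02, -6.31007227e-03,  1.58582316e+02]), 'ft_force': array([-0.11348938,  0.03051767, -0.01138451]), 'ft_torque': array([ 0.00364163, -0.03215707, -0.03179731]), 'finger_force': 0.0, 'width': 1.0012729989598568}
top {'fx': 571.4553671401643, 'fy': 571.4553671401643, 'cx': 320.25015867859736, 'cy': 235.32780055138747, 'world_from_camera': array([[-0.01852383, -0.99249068,  0.12090955,  0.42860882],
       [-0.9996578 ,  0.02061873,  0.01609802,  0.13602793],
       [-0.01847014, -0.12056998, -0.99253299,  1.30106382],
       [ 0.        ,  0.        ,  0.        ,  1.        ]])}
bolt [{'position': [351.6, 280.1], 'conf': 0.78}, {
[... 376 characters left out ...]
8744, 'cx': 321.6531958484497, 'cy': 237.16947550422424, 'world_from_camera': array([[ 0.85270385, -0.26122912,  0.45238866,  0.18805517],
       [-0.52191173, -0.38878272,  0.75924709, -0.49471198],
       [-0.02245655, -0.88351986, -0.46785507,  0.52375936],
       [ 0.        ,  0.        ,  0.        ,  1.        ]])}
bolt [{'position': [269.9, 190.6], 'conf': 0.81}, {'position': [204.7, 250.6], 'conf': 0.65}, {'position': [204.8, 295.4], 'conf': 0.58}]
pin [{'position': [237.8, 310.0], 'conf': 0.92}, {'position': [183.1, 286.3], 'conf': 0.22}]
stand [{'position': [382.1, 498.9], 'conf': 0.57}, {'position': [203.1, 296.7], 'conf': 0.21}]
caddy [{'position': [277.5, 290.3], 'conf': 0.95}]
```

View pics/top0.png

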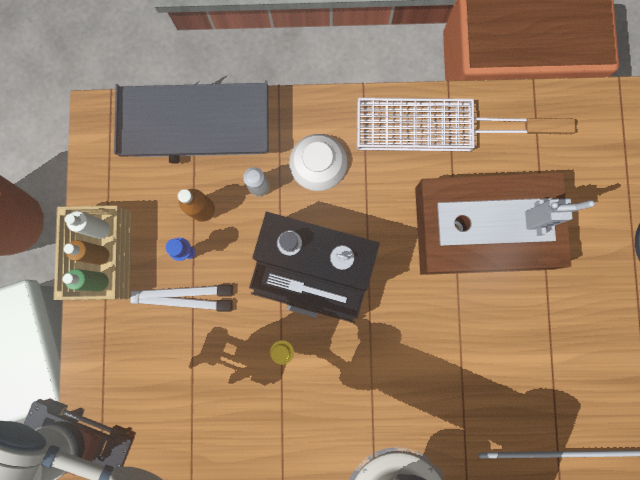

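View pics/side0.png

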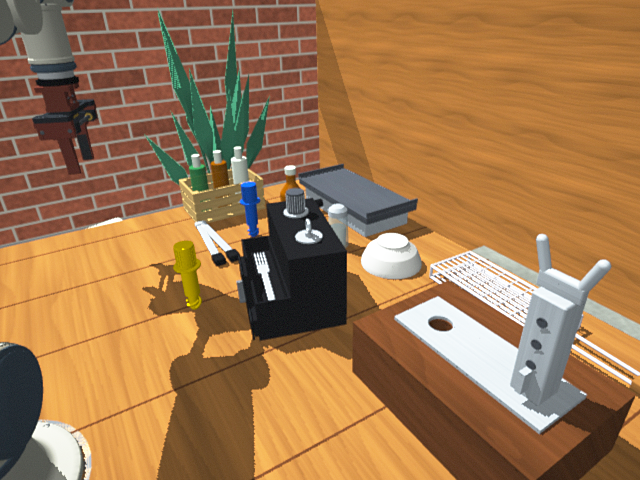

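Both views show three bolt-shaped things: steel in the caddy well at top (row 242, col 289) / side (204, 295); blue at top (250, 180); yellow at top (352, 281). The steel one fits because it stands in the caddy and isn't coloured. The hole is at top (223, 462) / side (324, 440). I'll confirm in a crop and measure.

```bash
cat > h.py <<'E'
import numpy as np
from cell import optics
def ray(c,r,col):
    m=optics.camera_model(c);T=m["world_from_camera"]
    return T[:3,3],T[:3,:3]@np.array([(col-m["cx"])/m["fx"],(r-m["cy"])/m["fy"],1])
def at(c,r,col,z):
    o,d=ray(c,r,col);return o+d*(z-o[2])/d[2]
def proj(c,p):
    m=optics.camera_model(c);q=np.linalg.inv(m["world_from_camera"])@np.append(p,1)
    return np.array([m["cy"]+m["fy"]*q[1]/q[2],m["cx"]+m["fx"]*q[0]/q[2]])
E
python3 - <<'E'
import cv2,numpy as np
from h import *
t=cv2.imread("pics/top0.png");s=cv2.imread("pics/side0.png")
f=lambda i,r,c,h=30,w=40:cv2.resize(i[r-h:r+h,c-w:c+w],(400,300),interpolation=cv2.INTER_CUBIC)
cv2.imwrite("pics/crop0.png",np.vstack([np.hstack([f(t,242,295),f(t,223,462)]),np.hstack([f(s,215,300),f(s,324,440)])]))
for c,r,k,z in(("top",242,289,.201),("side",204,295,.18),("top",223,462,.106),("side",324,440,.106)):print(c,at(c,r,k,z))
# dark hole blobs
for c,i,(r,k) in(("top",t,(223,462)),("side",s,(324,440))):
    g=cv2.cvtColor(i,cv2.COLOR_BGR2GRAY)[r-16:r+16,k-20:k+20]
    b=(g<120).astype(np.uint8);n,l,st,ce=cv2.connectedComponentsWithStats(b)
    for j in range(1,n):
        if st[j,4]>60:
            y,x=ce[j][1]+r-16,ce[j][0]+k-20;print(c,st[j],y,x,at(c,y,x,.106))
E
```

```text
top [0.55084785 0.21469437 0.201     ]
side [0.54922168 0.20907613 0.18      ]
top [ 0.5941074  -0.14313192  0.106     ]
side [ 0.59416318 -0.14359297  0.106     ]
top [ 13   8  16  16 188] 222.79255319148936 462.67021276595744 [ 0.59451793 -0.14455599  0.106     ]
side [  9  10  23  13 224] 324.13392857142856 439.6205357142857 [ 0.59348555 -0.14351479  0.106     ]
```

View pics/crop0.png

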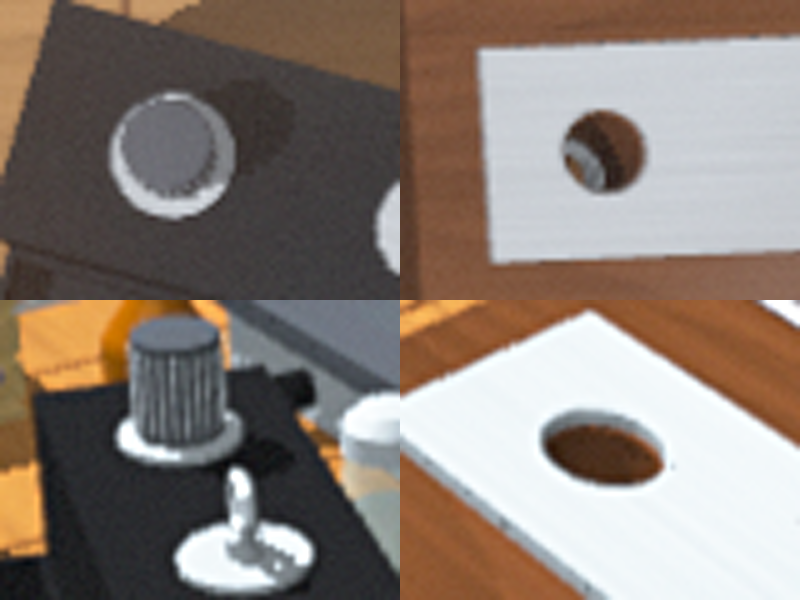

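The crop confirms the steel knurled head at top crop (165,140), with no colour on it, next to the ringed pin. The hole is clear. Next I'll measure from the circle edges and check the fork prongs for gripper clearance.

Run:
```python
from h import *
from scipy.optimize import least_squares
print("flange top",at("top",242.4,289.1,.159),"head top",at("top",239.1,287.9,.201),"head side",at("side",191.8,294.7,.201))
print("hole",at("top",222.8,462.5,.106),at("side",322.9,440.1,.106))
# plate axis from top crop: left edge corners
a=at("top",193+48/5,422+78/5,.106);b=at("top",193+262/5,422+92/5,.106);print("plate edge",a,b)
# prong tips side; intersect at z=.30
for r,c in((236,542),(262,605),(290,545)):print("prong",at("side",r,c,.30))
for r,c in((205,530),(205,592),(212,530)):print("prong top",at("top",r,c,.30))
# finger tip check
```

```text
flange top [0.55470098 0.21750603 0.159     ] head top [0.55655086 0.21676296 0.201     ] head side [0.55477669 0.21832832 0.201     ]
hole [ 0.59450967 -0.14419897  0.106     ] [ 0.59608579 -0.14185277  0.106     ]
plate edge [ 0.63870873 -0.09390308  0.106     ] [ 0.54771732 -0.09581675  0.106     ]
prong [ 0.59971256 -0.25962581  0.3       ]
prong [ 0.60167235 -0.32476655  0.3       ]
prong [ 0.51381944 -0.32246632  0.3       ]
prong top [ 0.59676094 -0.21877638  0.3       ]
prong top [ 0.5944001  -0.32718956  0.3       ]
prong top [ 0.58427217 -0.21799515  0.3       ]
```

Run:
```python
import cv2,numpy as np
t=cv2.imread("pics/top0.png");s=cv2.imread("pics/side0.png")
cv2.imwrite("pics/crop1.png",np.hstack([cv2.resize(t[170:270,440:640],(400,200)),cv2.resize(s[220:320,460:640],(400,222))[:200]]))
```

```text
(no output)
```

View pics/crop1.png

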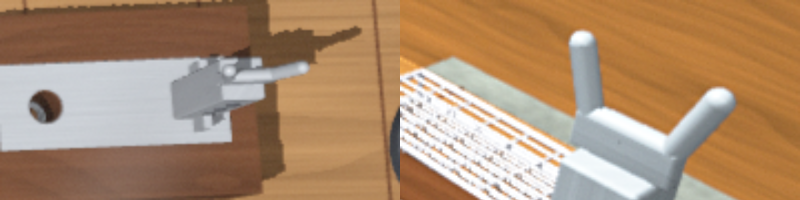

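Bolt is at about (0.555, 0.2175). Hole is at about (0.595, −0.143), within reach, and the plate-end distance agrees with the given sizes. The prongs are more than 110 mm from the hole axis, so there is room to turn. I'll move above the bolt now.

```bash
python3 -m handwheel '{"translation":[[-0.218,-0.097,-0.05],[-0.218,-0.097,-0.05],[-0.218,-0.097,-0.05],[-0.218,-0.097,-0.05],[-0.218,-0.097,0],[-0.218,-0.097,0],[-0.218,-0.097,0],[-0.218,-0.097,0]],"turn":[0,0,0,0,0,0,0,0]}' 1 10
python3 -m handwheel '{"translation":[[0,0,0],[0,0,0],[0,0,0],[0,0,0],[0,0,0],[0,0,0],[0,0,0],[0,0,0]],"turn":[-0.12,-0.12,-0.12,-0.12,-0.12,-0.12,-0.12,-0.12]}' 1 10
```

```text
time: 1.5
position: [0.5553, 0.2172, 0.2839]
orientation: [180.0, 0.0, 158.6]
ft_force: [0.8, 1.8, -0.2]
width: 0.995
finger_force: 0.0
time: 2.5
position: [0.5542, 0.2188, 0.2837]
orientation: [-180.0, 0.0, -143.6]
ft_force: [-0.3, 0.6, -0.6]
width: 1.0
finger_force: 0.0
```

```bash
python3 -m handwheel '{"translation":[[0,0,0.063],[0,0,0.063],[0,0,0.063],[0,0,0.063],[0,0,0.063],[0,0,0.063],[0,0,0.06],[0,0,0]],"turn":[0,0,0,0,0,0,0,0]}' 1 10
python3 -c "
from cell import manip;s=manip.sense();print(s['position'],s['ft_force'])"
```

```text
time: 3.5
position: [0.5535, 0.2186, 0.1722]
orientation: [180.0, -0.2, -143.8]
ft_force: [-0.4, -0.6, -0.2]
width: 1.006
finger_force: 0.0
[0.5535064  0.21855102 0.1722302 ] [-0.36784107 -0.5697764  -0.24680589]
```

```bash
python3 -m handwheel '{"translation":[[0,0,-0.01],[0,0,0],[0,0,0],[0,0,0],[0,0,0],[0,0,0],[0,0,0],[0,0,0]],"turn":[0,0,0,0,0,0,0,0]}' -1 12
```

```text
time: 4.5
position: [0.5543, 0.2186, 0.1766]
orientation: [-180.0, 0.0, -143.8]
ft_force: [1.0, -0.6, -0.0]
width: 0.407
finger_force: 12.0
```

```bash
python3 -m handwheel '{"translation":[[0,0,-0.02],[0,0,-0.04],[0,0,-0.06],[0,0,-0.08],[0,0,-0.08],[0,0,-0.08],[0,0,-0.08],[0,0,-0.04]],"turn":[0,0,0,0,0,0,0,0]}' -1 15
python3 - <<'E'
from cell import manip;s=manip.sense();print(s['position'],s['ft_force'],s['ft_torque'],s['q'])
import numpy as np
y=np.radians(s['orientation'][2]);d=np.array([.5953,-.143])-s['position'][:2]
print(d@[np.cos(y),np.sin(y)]/.25,d@[np.sin(y),-np.cos(y)]/.25)
E
```

```text
time: 5.5
position: [0.5544, 0.2189, 0.2991]
orientation: [-179.9, 0.2, -143.8]
ft_force: [-0.2, 0.5, -2.7]
width: 0.41
finger_force: 15.0
[0.55439983 0.21888623 0.29909894] [-0.24388892  0.45324185 -2.723071  ] [0.00882261 0.03098765 0.00891633] [ 1.82743075e+01  5.84512013e+00  6.31657814e+01  1.02329594e-03
  1.10823499e+02 -1.07911810e+02]
0.7226121304395201 -1.2649044357465626
```

```bash
python3 -m handwheel '{"translation":[[0.04,-0.07,-0.04],[0.08,-0.14,-0.04],[0.11,-0.19,0],[0.11,-0.2,0],[0.11,-0.2,0],[0.11,-0.2,0],[0.1,-0.165,0],[0.06,-0.1,0]],"turn":[0,0,0,0,0,0,0,0]}' -1 15
python3 -m handwheel '{"translation":[[0,0,0.04],[0,0,0.04],[0,0,0.04],[0,0,0.02],[0,0,0.02],[0,0,0],[0,0,0],[0,0,0]],"turn":[0,0,0,0,0,0,0,0]}' -1 15
python3 - <<'E'
import cv2,numpy as np
from cell import manip,optics
s=manip.sense();print(s['position'],s['orientation'],s['ft_force'],s['q'])
I=[]
for c in("side","top"):
    i=optics.camera(c)[:,:,::-1];cv2.imwrite(f"pics/{c}1.png",i)
    r,k=(290,440) if c=="side" else (215,462)
    I.append(cv2.resize(i[r-60:r+60,k-40:k+40],(400,600),interpolation=cv2.INTER_CUBIC))
cv2.imwrite("pics/crop2.png",np.hstack(I))
E
```

```text
time: 6.5
position: [0.5947, -0.1466, 0.316]
orientation: [180.0, -0.1, -144.0]
ft_force: [-0.1, 0.7, -4.4]
width: 0.41
finger_force: 15.0
time: 7.5
position: [0.5957, -0.1428, 0.2771]
orientation: [-180.0, 0.0, -143.8]
ft_force: [-0.4, -0.3, -3.5]
width: 0.41
finger_force: 15.0
[ 0.59566611 -0.14278526  0.2770888 ] [-1.79967601e+02  2.39700920e-02 -1.43816563e+02] [-0.43349304 -0.34572609 -3.50818845] [-1.66615213e+01  7.95716721e+00  6.31440645e+01 -4.90249406e-04
  1.08858469e+02 -1.42845110e+02]
```

View pics/crop2.png

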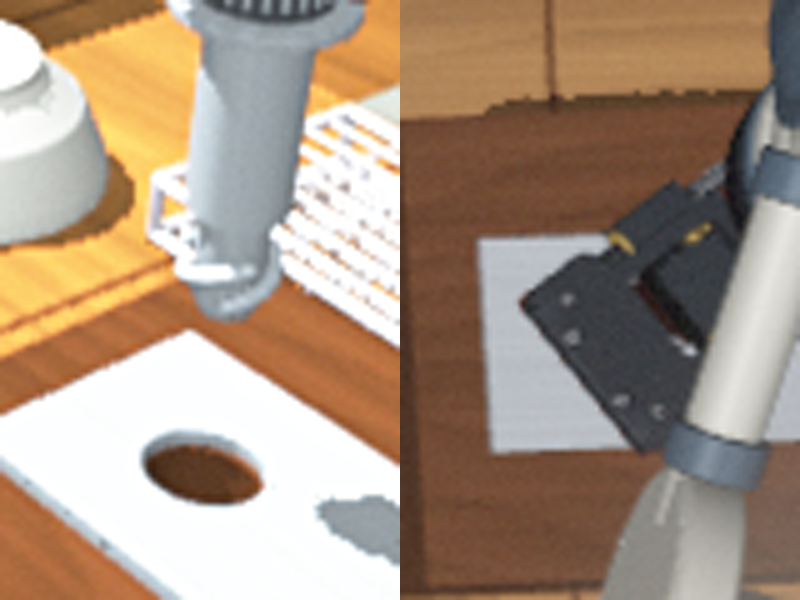

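The side crop shows the bolt hanging upright in the fingers, with its nose bottom at crop (235, 300) and the hole at crop (203, 467). The top view is blocked by the arm. I'll fit the nose against the hole using the side camera.

Run:
```python
from h import *
h0=np.array([.5953,-.1430]); hs=at("side",322.9,440.1,.106)[:2]
print("hole rim check px",proj("side",[*hs,.106]))
for z in(.159,.161,.163):
    print(z,"tip(meas)",at("side",289.5,446.5,z)[:2],"tip if on side-hole axis px",proj("side",[*hs,z]))
# shank silhouette mid: crop rows y=100: x 197..303 ; y=200: 190..290
for y,xl,xr in((100,200,306),(200,190,292)):
    print("img row",230+y/5-.5,"mid col",400+(xl+xr)/10-.5)
for z in(.255,.235,.215,.195,.175): print(z,proj("side",[*hs,z]),proj("side",[.5957,-.1428,z]))
# view directions
o,d=ray("side",322.9,440.1);print(d/np.linalg.norm(d))
```

```text
hole rim check px [322.9 440.1]
0.159 tip(meas) [ 0.60529676 -0.13761376] tip if on side-hole axis px [293.00395282 443.96664088]
0.161 tip(meas) [ 0.603009   -0.13957176] tip if on side-hole axis px [291.82914471 444.11858609]
0.163 tip(meas) [ 0.60072124 -0.14152975] tip if on side-hole axis px [290.65079784 444.27098898]
img row 249.5 mid col 450.1
img row 269.5 mid col 447.7
0.255 [232.32430143 451.81471588] [232.67690119 452.14318682]
0.235 [245.73087524 450.08076069] [246.09827343 450.40135164]
0.215 [258.71715726 448.40116443] [259.09825909 448.71420431]
0.195 [271.3026065  446.77341036] [271.69639668 447.07920911]
0.175 [283.50549899 445.19513472] [283.91103512 445.49398469]
[ 0.59802989  0.51716793 -0.61228881]
```

The bolt is within about 1 mm of the axis. I'll apply a small correction and lower to just above the plate, then go slowly with a light grip so the fingers act as a slip clutch.

```bash
python3 -m handwheel '{"translation":[[0.001,0.003,0.02],[0,0,0.03],[0,0,0.04],[0,0,0.04],[0,0,0.04],[0,0,0.03],[0,0,0.02],[0,0,0]],"turn":[0,0,0,0,0,0,0,0]}' -1 10
python3 -m handwheel '{"translation":[[0,0,0.005],[0,0,0.006],[0,0,0.006],[0,0,0.006],[0,0,0.006],[0,0,0.006],[0,0,0.005],[0,0,0]],"turn":[0,0,0,0,0,0,0,0]}' -1 10
python3 - <<'E'
import cv2,numpy as np
from cell import manip,optics
s=manip.sense();print(s['position'],s['ft_force'],s['ft_torque'])
I=[]
i=optics.camera("side")[:,:,::-1];cv2.imwrite("pics/side2.png",i)
r,k=(300,440)
cv2.imwrite("pics/crop3.png",cv2.resize(i[r-50:r+50,k-60:k+60],(720,600),interpolation=cv2.INTER_CUBIC))
E
```

```text
time: 8.6
position: [0.5948, -0.1422, 0.2212]
orientation: [180.0, -0.0, -143.8]
ft_force: [-0.4, -1.0, -3.8]
width: 0.407
finger_force: 10.0
time: 9.6
position: [0.5949, -0.1423, 0.2115]
orientation: [180.0, -0.0, -143.8]
ft_force: [0.3, -0.6, -3.5]
width: 0.406
finger_force: 10.0
[ 0.59487022 -0.14228695  0.21146741] [ 0.31090684 -0.58106003 -3.4747866 ] [ 0.08341713  0.03761392 -0.02066568]
```

View pics/crop3.png

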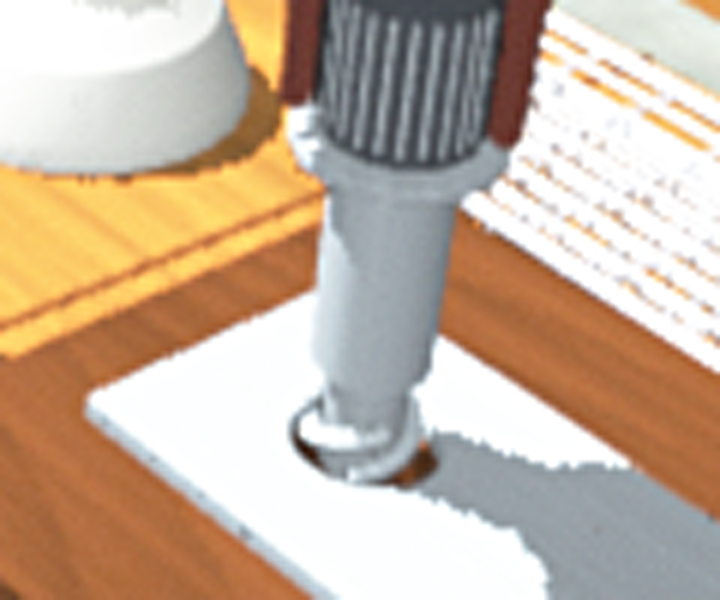

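The nose has entered the hole: rim at crop columns 292–437, thread at about 303–420, so it is centred. I'll lower slowly.

```bash
python3 -m handwheel '{"translation":[[0,0,0.006],[0,0,0.006],[0,0,0.006],[0,0,0.006],[0,0,0.006],[0,0,0.006],[0,0,0.006],[0,0,0]],"turn":[0,0,0,0,0,0,0,0]}' -1 10
```

```text
time: 10.65
position: [0.5949, -0.1423, 0.2009]
orientation: [180.0, -0.0, -143.8]
ft_force: [-0.0, 0.4, -3.7]
width: 0.405
finger_force: 10.0
```

```bash
python3 -m handwheel '{"translation":[[0,0,0.006],[0,0,0.006],[0,0,0.006],[0,0,0.006],[0,0,0.006],[0,0,0.006],[0,0,0.006],[0,0,0]],"turn":[0,0,0,0,0,0,0,0]}' -1 10
```

```text
time: 11.65
position: [0.5949, -0.1423, 0.1904]
orientation: [180.0, -0.0, -143.8]
ft_force: [0.6, 0.3, -4.1]
width: 0.406
finger_force: 10.0
```

```bash
python3 -m handwheel '{"translation":[[0,0,0.008],[0,0,0.008],[0,0,0.008],[0,0,0.008],[0,0,0.008],[0,0,0.008],[0,0,0.008],[0,0,0]],"turn":[0,0,0,0,0,0,0,0]}' -1 10
```

```text
time: 12.65
position: [0.5948, -0.1423, 0.1764]
orientation: [180.0, -0.0, -143.8]
ft_force: [0.1, -0.5, -3.9]
width: 0.403
finger_force: 10.0
```

```bash
python3 -m handwheel '{"translation":[[0,0,0.006],[0,0,0.006],[0,0,0.006],[0,0,0.006],[0,0,0.006],[0,0,0.006],[0,0,0.006],[0,0,0]],"turn":[0,0,0,0,0,0,0,0]}' -1 10
```

```text
time: 13.65
position: [0.5948, -0.1423, 0.1659]
orientation: [180.0, -0.0, -143.8]
ft_force: [-0.3, 0.6, -4.2]
width: 0.408
finger_force: 10.0
```

```bash
python3 -m handwheel '{"translation":[[0,0,0.005],[0,0,0.005],[0,0,0.005],[0,0,0.005],[0,0,0.005],[0,0,0.003],[0,0,0],[0,0,0]],"turn":[0,0,0,0,0,0,0,0]}' -1 8
```

```text
time: 14.65
position: [0.5949, -0.1423, 0.1592]
orientation: [-180.0, 0.0, -143.8]
ft_force: [0.5, 0.5, -3.8]
width: 0.406
finger_force: 8.0
```

```bash
python3 -m handwheel '{"translation":[[0,0,0.002],[0,0,0.002],[0,0,0.002],[0,0,0.002],[0,0,0.002],[0,0,0.002],[0,0,0.002],[0,0,0]],"turn":[0,0,0,0,0,0,0,0]}' -1 8
```

```text
time: 15.65
position: [0.5949, -0.1423, 0.1556]
orientation: [180.0, -0.0, -143.8]
ft_force: [-0.2, 0.2, -3.8]
width: 0.407
finger_force: 8.0
```

```bash
python3 -m handwheel '{"translation":[[0,0,0.002],[0,0,0.002],[0,0,0.002],[0,0,0.002],[0,0,0.002],[0,0,0.002],[0,0,0],[0,0,0]],"turn":[0,0,0,0,0,0,0,0]}' -1 8
```

```text
time: 16.65
position: [0.5949, -0.1423, 0.1526]
orientation: [-180.0, -0.0, -143.8]
ft_force: [-0.2, -0.7, -4.1]
width: 0.408
finger_force: 8.0
```

```bash
python3 -m handwheel '{"translation":[[0,0,0.002],[0,0,0.002],[0,0,0.002],[0,0,0.002],[0,0,0.002],[0,0,0.002],[0,0,0],[0,0,0]],"turn":[0,0,0,0,0,0,0,0]}' -1 8
```

```text
time: 17.65
position: [0.5949, -0.1423, 0.1497]
orientation: [-180.0, 0.0, -143.8]
ft_force: [-0.5, -0.3, -4.3]
width: 0.408
finger_force: 8.0
```

```bash
python3 -m handwheel '{"translation":[[0,0,0.002],[0,0,0.002],[0,0,0.002],[0,0,0.002],[0,0,0.002],[0,0,0.002],[0,0,0],[0,0,0]],"turn":[0,0,0,0,0,0,0,0]}' -1 8
```

```text
time: 18.65
position: [0.5949, -0.1423, 0.1467]
orientation: [180.0, 0.0, -143.8]
ft_force: [0.2, 0.2, -4.2]
width: 0.412
finger_force: 8.0
```

```bash
python3 -m handwheel '{"translation":[[0,0,0.002],[0,0,0.002],[0,0,0.002],[0,0,0.002],[0,0,0.002],[0,0,0.002],[0,0,0],[0,0,0]],"turn":[0,0,0,0,0,0,0,0]}' -1 8
```

```text
time: 19.65
position: [0.5949, -0.1423, 0.1436]
orientation: [-180.0, 0.0, -143.8]
ft_force: [0.0, -0.9, -4.1]
width: 0.406
finger_force: 8.0
```

```bash
python3 -m handwheel '{"translation":[[0,0,0.002],[0,0,0.002],[0,0,0.002],[0,0,0.002],[0,0,0.002],[0,0,0.002],[0,0,0],[0,0,0]],"turn":[0,0,0,0,0,0,0,0]}' -1 8
```

```text
time: 20.65
position: [0.5949, -0.1423, 0.1407]
orientation: [-180.0, 0.0, -143.8]
ft_force: [-0.7, 0.2, -3.9]
width: 0.411
finger_force: 8.0
```

Flange is about 12.7 mm above the plate.

```bash
python3 -m handwheel '{"translation":[[0,0,0.002],[0,0,0.002],[0,0,0.002],[0,0,0.002],[0,0,0.002],[0,0,0],[0,0,0],[0,0,0]],"turn":[0,0,0,0,0,0,0,0]}' -1 8
```

```text
time: 21.65
position: [0.595, -0.1423, 0.1386]
orientation: [-180.0, 0.0, -143.8]
ft_force: [-0.5, -0.7, 0.3]
width: 0.406
finger_force: 8.0
```

```bash
python3 -c "
from cell import manip;s=manip.sense();print(s['position'],s['ft_force'],s['ft_torque'],s['joint_vel'])"
```

```text
[ 0.59504598 -0.14230612  0.1385671 ] [-0.4618446  -0.67293889  0.34406659] [0.15819885 0.15910061 0.01866842] [-0.03956691  0.06798709 -0.01293828 -0.02811338  0.03760049 -0.02627586]
```

Contact felt: Fz went from −4.1 to +0.3 N, with the flange about 10.5 mm above the plate, inside the 6–26 mm range. Now I'll turn clockwise in small steps and watch Fz for the start.

```bash
python3 -m handwheel '{"translation":[[0,0,0],[0,0,0],[0,0,0],[0,0,0],[0,0,0],[0,0,0],[0,0,0],[0,0,0]],"turn":[0.05,0.05,0.05,0.05,0.05,0,0,0]}' -1 8
```

```text
time: 22.65
position: [0.5949, -0.1422, 0.1378]
orientation: [180.0, -0.0, -158.8]
ft_force: [0.0, -0.0, -4.2]
width: 0.408
finger_force: 8.0
```

```bash
python3 -m handwheel '{"translation":[[0,0,0.0008],[0,0,0.0008],[0,0,0.0008],[0,0,0.0008],[0,0,0.0008],[0,0,0],[0,0,0],[0,0,0]],"turn":[0.05,0.05,0.05,0.05,0.05,0,0,0]}' -1 8
```

```text
time: 23.65
position: [0.595, -0.1424, 0.137]
orientation: [-180.0, -0.0, -173.8]
ft_force: [1.1, -1.3, -4.2]
width: 0.412
finger_force: 8.0
```

```bash
python3 -m handwheel '{"translation":[[0,0,0.0013],[0,0,0.0013],[0,0,0.0013],[0,0,0.0013],[0,0,0.0013],[0,0,0.0013],[0,0,0],[0,0,0]],"turn":[0.06,0.06,0.06,0.06,0.06,0.06,0,0]}' -1 8
```

```text
time: 24.65
position: [0.5946, -0.1425, 0.1349]
orientation: [-180.0, -0.0, 164.6]
ft_force: [0.5, -3.3, -5.1]
width: 0.411
finger_force: 8.0
```

```bash
python3 -m handwheel '{"translation":[[0,0,0.0016],[0,0,0.0015],[0,0,0.0015],[0,0,0.0015],[0,0,0.0015],[0,0,0.0014],[0,0,0],[0,0,0]],"turn":[0.06,0.06,0.06,0.06,0.06,0.06,0,0]}' -1 8
```

```text
time: 25.65
position: [0.5947, -0.1427, 0.133]
orientation: [-180.0, -0.0, 143.1]
ft_force: [-2.2, -3.4, -3.6]
width: 0.408
finger_force: 8.0
```

```bash
python3 -m handwheel '{"translation":[[-0.0005,-0.0026,0.0014],[0,0,0.0014],[0,0,0.0014],[0,0,0.0014],[0,0,0.0014],[0,0,0.0014],[0,0,0],[0,0,0]],"turn":[0.06,0.06,0.06,0.06,0.06,0.06,0,0]}' -1 8
```

```text
time: 26.65
position: [0.5946, -0.1428, 0.131]
orientation: [180.0, -0.0, 121.5]
ft_force: [-2.4, -2.4, -2.0]
width: 0.406
finger_force: 8.0
```

```bash
python3 -m handwheel '{"translation":[[-0.0005,-0.0022,0.001],[0,0,0.0012],[0,0,0.0012],[0,0,0.0013],[0,0,0.0013],[0,0,0.0013],[0,0,0],[0,0,0]],"turn":[0.06,0.06,0.06,0.06,0.06,0.06,0,0]}' -1 8
```

```text
time: 27.65
position: [0.5945, -0.143, 0.1293]
orientation: [180.0, -0.0, 99.9]
ft_force: [-0.5, -1.6, -2.0]
width: 0.406
finger_force: 8.0
```

```bash
python3 -m handwheel '{"translation":[[0,-0.001,0.0012],[0,0,0.0012],[0,0,0.0012],[0,0,0.0012],[0,0,0.0012],[0,0,0.0012],[0,0,0],[0,0,0]],"turn":[0.06,0.06,0.06,0.06,0.06,0.06,0,0]}' -1 8
python3 - <<'E'
import cv2
from cell import manip,optics
s=manip.sense();print(s['position'],s['ft_force'],s['ft_torque'],s['q'][5])
i=optics.camera("side")[:,:,::-1];r,k=(310,440)
cv2.imwrite("pics/crop4.png",cv2.resize(i[r-35:r+35,k-45:k+45],(720,560),interpolation=cv2.INTER_CUBIC))
E
```

```text
time: 28.65
position: [0.594, -0.1439, 0.1281]
orientation: [180.0, 0.1, 78.2]
ft_force: [-4.1, -3.4, 1.1]
width: 0.41
finger_force: 8.0
[ 0.59397781 -0.14389177  0.1281208 ] [-4.05546335 -3.36630487  1.10161491] [-0.63735375  0.66857451  0.10943412] -5.032377534977927
```

View pics/crop4.png

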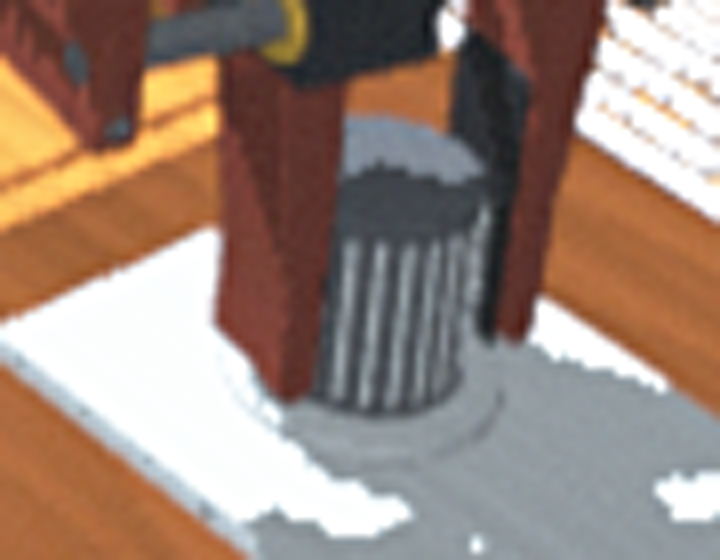

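```bash
python3 -m handwheel '{"translation":[[-0.0024,-0.0016,0],[0,0,0],[0,0,0.001],[0,0,0],[0,0,0.001],[0,0,0],[0,0,0],[0,0,0]],"turn":[0.06,0.06,0.06,0.06,0.06,0.06,0,0]}' -1 8
python3 -c "
from cell import manip;s=manip.sense();print(s['position'],s['ft_force'],s['ft_torque'],s['q'][5])"
```

```text
time: 29.7
position: [0.5938, -0.1437, 0.128]
orientation: [179.9, -0.0, 56.7]
ft_force: [-4.1, -0.6, 6.3]
width: 0.409
finger_force: 8.0
[ 0.59377275 -0.14370251  0.12796463] [-4.08498371 -0.60309018  6.30016338] [-0.13611674  0.78589525  0.04074862] 16.48093150761551
```

```bash
python3 -m handwheel '{"translation":[[-0.001,-0.001,-0.002],[0,0,0],[0,0,0],[0,0,0],[0,0,0],[0,0,0],[0,0,0],[0,0,0]],"turn":[0,0,0.05,0.05,0.05,0.05,0.05,0]}' -1 16
python3 - <<'E'
import cv2
from cell import manip,optics
s=manip.sense();print(s['position'],s['ft_force'],s['ft_torque'],s['q'][5])
i=optics.camera("side")[:,:,::-1];r,k=(310,440)
cv2.imwrite("pics/crop5.png",cv2.resize(i[r-35:r+35,k-45:k+45],(720,560),interpolation=cv2.INTER_CUBIC))
E
```

```text
time: 30.7
position: [0.5925, -0.1443, 0.1279]
orientation: [-180.0, 0.1, 41.6]
ft_force: [-6.4, -2.3, 6.3]
width: 0.407
finger_force: 16.0
[ 0.59246544 -0.14430521  0.12786625] [-6.40176287 -2.31418886  6.31216841] [-0.40093852  1.05154759  0.18061218] 31.560084320596335
```

View pics/crop5.png

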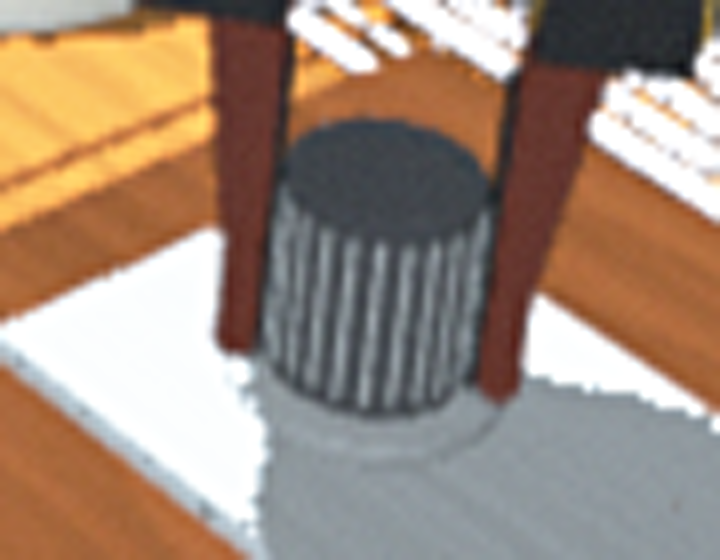

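```bash
python3 -m handwheel '{"translation":[[0,0,-0.004],[0,0,0],[0,0,0],[0,0,0],[0,0,0],[0,0,0],[0,0,0],[0,0,0]],"turn":[0,0,0,0,0,0,0,0]}' 0.3 16
python3 - <<'E'
from h import *
import cv2
from cell import manip
s=manip.sense();print(s['position'],s['ft_force'],s['ft_torque'])
i=optics.camera("side")[:,:,::-1];r,k=(310,440)
cv2.imwrite("pics/crop6.png",cv2.resize(i[r-35:r+35,k-45:k+45],(720,560),interpolation=cv2.INTER_CUBIC))
hs=at("side",322.9,440.1,.106)[:2];a=np.linspace(0,2*np.pi,181)
for g in(0,.002,.004):
    f=lambda R,z:(lambda P:((P[:,0].min()+.5-275)*8,(P[:,0].max()+.5-275)*8,(P[:,1].min()+.5-395)*8,(P[:,1].max()+.5-395)*8))(np.array([proj("side",[hs[0]+R*np.cos(t),hs[1]+R*np.sin(t),z+g]) for t in a]))
    print(g,"flange low",np.round(f(.025,.106)),"head top",np.round(f(.018,.152)))
E
```

```text
time: 31.75
position: [0.5931, -0.1439, 0.1282]
orientation: [180.0, -0.0, 41.6]
ft_force: [0.3, 0.1, -0.1]
width: 0.65
finger_force: 0.0
[ 0.59313539 -0.14391139  0.12822597] [ 0.27866392  0.1470159  -0.06206265] [-0.04264565  0.1534863   0.01435276]
0 flange low [303. 478. 225. 507.] head top [122. 242. 287. 497.]
0.002 flange low [294. 469. 226. 508.] head top [113. 233. 288. 499.]
0.004 flange low [286. 460. 227. 510.] head top [104. 223. 289. 500.]
```

View pics/crop6.png

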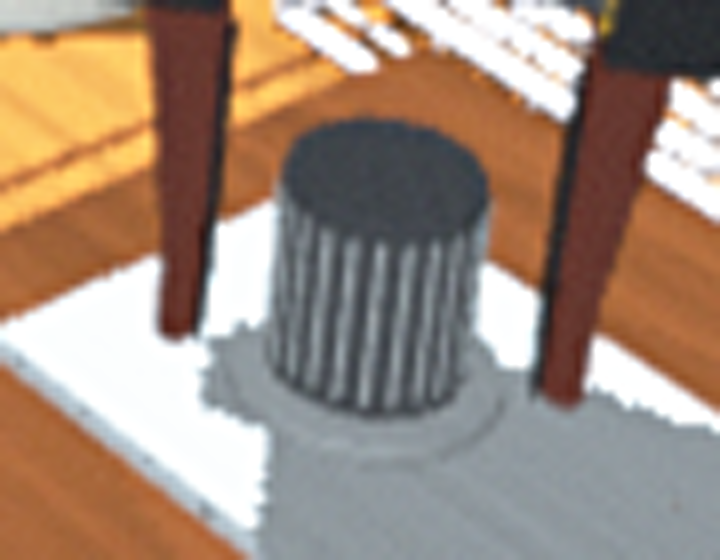

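Released, the bolt stands upright on the axis. Its head-top ellipse (rows 118–242) matches the seated prediction (122–242). I'll recentre, regrip and test for tightness with a firmer turn.

```bash
python3 -m handwheel '{"translation":[[0.006,0.0005,0],[0,0,0],[0,0,0],[0,0,0],[0,0,0],[0,0,0],[0,0,0],[0,0,0]],"turn":[0,0,0,0,0,0,0,0]}' -1 20
python3 -m handwheel '{"translation":[[0,0,0],[0,0,0],[0,0,0],[0,0,0],[0,0,0],[0,0,0],[0,0,0],[0,0,0]],"turn":[0.06,0.06,0.06,0.06,0.06,0.06,0,0]}' -1 20
python3 - <<'E'
from cell import manip
s=manip.sense();print(s['position'],s['ft_force'],s['ft_torque'],s['q'][5])
E
python3 -m handwheel '{"translation":[[0,0,0],[0,0,0],[0,0,0],[0,0,0],[0,0,0],[0,0,0],[0,0,0],[0,0,0]],"turn":[0.06,0.06,0.06,0.06,0.06,0.06,0,0]}' -1 20
python3 - <<'E'
from cell import manip
s=manip.sense();print(s['position'],s['ft_force'],s['ft_torque'],s['q'][5])
E
```

```text
time: 32.8
position: [0.5944, -0.143, 0.1282]
orientation: [180.0, -0.0, 41.6]
ft_force: [0.3, 0.7, 0.1]
width: 0.405
finger_force: 20.0
time: 33.8
position: [0.5928, -0.1436, 0.1283]
orientation: [-180.0, 0.2, 19.9]
ft_force: [-7.3, -0.1, 2.5]
width: 0.404
finger_force: 20.0
[ 0.59277891 -0.14363924  0.12828128] [-7.25117905 -0.06049954  2.51044098] [-0.33388598  1.06191429  0.20702667] 53.292558308446544
time: 34.8
position: [0.593, -0.143, 0.1285]
orientation: [180.0, 0.2, -1.6]
ft_force: [-5.6, 1.2, 3.8]
width: 0.412
finger_force: 20.0
[ 0.59304429 -0.14297027  0.12852201] [-5.57802568  1.23433469  3.81049348] [-0.04130304  1.05154517  0.18558731] 74.89337116188398
```

It no longer sinks, and the torque saturates at about 0.2 Nm with the fingers slipping round the head, so the bolt is seated. I'll release, back off upward and check.

```bash
python3 -m handwheel '{"translation":[[0,0,0],[0,0,0],[0,0,0],[0,0,0],[0,0,0],[0,0,0],[0,0,0],[0,0,0]],"turn":[0,0,0,0,0,0,0,0]}' 0.6 20
python3 -m handwheel '{"translation":[[0,0,-0.04],[0,0,-0.08],[0,0,-0.1],[0,0,-0.1],[0,0,-0.1],[0,0,-0.1],[0,0,-0.08],[0,0,0]],"turn":[0,0,0,0,0,0,0,0]}' 0.6 20
python3 - <<'E'
import cv2,numpy as np
from cell import manip,optics
s=manip.sense();print(s['position'],s['ft_force'])
i=optics.camera("side")[:,:,::-1]
cv2.imwrite("pics/crop7.png",np.hstack([cv2.resize(i[275:345,395:485],(450,350),interpolation=cv2.INTER_CUBIC),cv2.resize(i,(350,350))]))
E
```

```text
time: 35.8
position: [0.5943, -0.143, 0.1282]
orientation: [-180.0, -0.0, -1.6]
ft_force: [0.1, -0.6, -0.2]
width: 0.801
finger_force: 0.0
time: 36.8
position: [0.595, -0.1432, 0.2821]
orientation: [179.9, -0.3, -1.6]
ft_force: [0.5, 0.4, -0.2]
width: 0.795
finger_force: 0.0
[ 0.59497029 -0.14317723  0.28214583] [ 0.48030919  0.39003119 -0.17840109]
```

View pics/crop7.png

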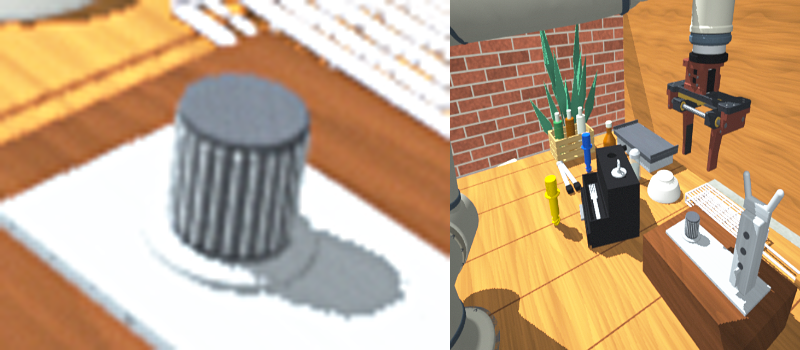

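The flange looks flat on the plate and nothing else has moved. As one last check I'll grip harder and turn, to see whether any sink remains.

```bash
python3 -m handwheel '{"translation":[[0,0,0.06],[0,0,0.09],[0,0,0.1],[0,0,0.1],[0,0,0.1],[0,0,0.09],[0,0,0.05],[0,0,0.01]],"turn":[0,0,0,0,0,0,0,0]}' 0.6 40
python3 -m handwheel '{"translation":[[0,0,0],[0,0,0],[0,0,0],[0,0,0],[0,0,0],[0,0,0],[0,0,0],[0,0,0]],"turn":[0,0,0,0,0,0,0,0]}' -1 40
python3 -m handwheel '{"translation":[[0,0,0],[0,0,0],[0,0,0],[0,0,0],[0,0,0],[0,0,0],[0,0,0],[0,0,0]],"turn":[0.05,0.05,0.05,0.05,0.05,0.05,0,0]}' -1 40
python3 - <<'E'
from cell import manip
s=manip.sense();print(s['position'],s['ft_force'],s['ft_torque'],s['q'][5])
E
```

```text
time: 37.85
position: [0.5934, -0.1427, 0.1262]
orientation: [-180.0, 0.2, -1.6]
ft_force: [-0.7, -0.5, -0.1]
width: 0.804
finger_force: 0.0
time: 38.85
position: [0.5946, -0.1431, 0.1287]
orientation: [180.0, -0.1, -1.6]
ft_force: [0.3, -0.6, 3.9]
width: 0.403
finger_force: 40.0
time: 39.85
position: [0.5972, -0.1446, 0.1286]
orientation: [180.0, -0.5, -19.6]
ft_force: [11.7, -6.3, -2.4]
width: 0.402
finger_force: 40.0
[ 0.59716749 -0.14461035  0.12857399] [11.72693474 -6.27325736 -2.36744803] [-1.21074934 -2.03748084  0.56169839] 92.8543946646933
```

```bash
python3 -m handwheel '{"translation":[[0,0,0],[0,0,0],[0,0,0],[0,0,0],[0,0,0],[0,0,0],[0,0,0],[0,0,0]],"turn":[0,0,0,0,0,0,0,0]}' 0.6 20
python3 -m handwheel '{"translation":[[0,0,-0.04],[0,0,-0.08],[0,0,-0.1],[0,0,-0.1],[0,0,-0.1],[0,0,-0.1],[0,0,-0.08],[0,0,0]],"turn":[0,0,0,0,0,0,0,0]}' 0.6 20
python3 - <<'E'
import cv2,numpy as np
from cell import manip,optics,spotter
print(manip.sense()['ft_force'])
i=optics.camera("side")[:,:,::-1]
b=cv2.imread("pics/crop7.png")[:,:450]
a=cv2.resize(i[275:345,395:485],(450,350),interpolation=cv2.INTER_CUBIC)
t=b[60:300,130:330]  # bolt patch before
c=[cv2.cvtColor(x,cv2.COLOR_BGR2GRAY).astype(np.float32)[60:170,150:330] for x in(a,b)]
print("shift px(x5):",cv2.phaseCorrelate(c[1],c[0]))
for n in("pin","fork","shaker","bowl"):print(n,spotter.spot_in("side",n)[:1])
E
```

```text
time: 40.85
position: [0.5943, -0.143, 0.1282]
orientation: [180.0, 0.0, -19.6]
ft_force: [-0.6, 0.0, 0.9]
width: 0.801
finger_force: 0.0
time: 41.85
position: [0.595, -0.1432, 0.2821]
orientation: [-180.0, -0.3, -19.6]
ft_force: [0.4, -0.0, 0.0]
width: 0.799
finger_force: 0.0
[ 0.42442442 -0.01129122  0.01608431]
shift px(x5): ((-0.12353749313027151, -0.035534650919906596), 0.4477623979471348)
pin [{'position': [236.9, 311.7], 'conf': 0.93}]
fork [{'position': [272.8, 262.7], 'conf': 0.59}]
shaker [{'position': [219.5, 339.2], 'conf': 0.82}]
bowl [{'position': [259.3, 390.9], 'conf': 0.77}]
```

The bolt didn't move under 0.56 Nm, so it is fully home. I'll hand the job in.

```bash
python3 -c "
from cell import order;print(order.close_job())"
```

```text
the job is handed in; nothing more can be done
None
```

The bolt is screwed into the stand until it stopped turning and sinking, released with its flange flat on the foot plate as far as the side camera shows, and the job was handed in at about 42 s with no verdict returned.

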